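# Trip the hidden tray latch with a screwdriver

## Task

The tray of the small grey test module is held shut by a spring latch hidden inside. Take the thin-shafted screwdriver out of the tool stand and push its shaft straight down through the round release hole in the top of the module until the tray springs out. Then put the screwdriver back upright and fully down in its own funnel-mouthed socket, leaving the tray out.

Things in the scene. Friction and masses are not known exactly. Their poses are not given: they have to be found in the camera images.
- release_hole (a point): Mouth centre of the hole in the fixed grey module's top, 70 mm up. Module 140 (x) x 120 x 70 mm; axes: x tray front to back, z up; hole 50 mm behind its centre. Dark funnel rim, 26 mm narrowing over 12 mm to a 12 mm bore. Latch pad 30 mm below the mouth: sprung, 3 N to move it, frees the tray when the tip is 36 mm below the mouth (4.5 N), hard stop at 46 mm (7 N); aim for 41 mm.
- tray (a joint): Slide of the black tray in the module's front, m: 0 shut, 0.05 fully sprung out towards the module's own -x. Once freed, its spring brings it out by itself in about half a second and it stays out. It cannot be pulled out while latched.
- driver_grip (a point): Grip point on the axis of the screwdriver's red and black handle, 10 mm thick. Its y axis points along the shaft: tip 117 mm along +y, top end 38 mm the other way; the bare 4 mm shaft is the last 70 mm. It stands tip down in the stand (lean up to 5 degrees), this point then about 127 mm above the bench. 22 g, 165 mm long.
- driver_socket (a point): Mouth centre of the driver's socket, z up, 70 mm above the bench, in a fixed grey block 56 (x) x 130 (y) x 70 mm, 40 mm from its centre towards +y. Dark funnel rim, 26 mm narrowing over 12 mm to a 7 mm bore, 60 mm deep: driver fully down, its grip point is 57 mm above the mouth. A loose marker pen, top 140 mm up, stands 75 mm away towards -y: close the fingers along x, carry over it.
Mind the look-alikes: they are no part of the job. Leave any green look-alike of the part that bears driver_grip alone.

How it is judged:
By the outcome, as a careful person would: the job done as asked, in the order asked, and still so for the second after the job is handed in, with the robot touching nothing.
It also fails if it takes over 61 s, if anything falls off the work surface, if the arm or the gripper's body presses on something with over 40 N, if the wrist force passes 120 N, or if a joint passes its speed limit or range.

## Robot

A 7-joint arm with a two-finger parallel gripper is mounted at the origin on a cart in front of the work surface, level with it; the furniture and walls round the work are solid. World frame = base frame: x ahead of the robot, y to its left, z up, the work surface at z = 0. Lengths are in mm, angles in rad, forces in N, time in s.
With the tool pointing down it reaches from about 400 to 875 mm from the base axis. Payload 4.4 kg.
Tool frame: the origin (TCP) lies on the centre line of the jaws, within the pads' length; the fingertips stand 25 mm ahead of it and the grasp point (between the pads) lies 6 mm ahead of it (ctrl.finger_overhang is the distance from the TCP to the fingertips, in mm); z points along the fingers, y is the line along which they close (so a half turn about z gives the same grasp; the last joint's range is limited). The gripper opens to 85 mm and grips with 20 to 120 N. Pads are 22 mm wide; open, the fingers measure 114 mm over their backs; the gripper's body (76 mm by 85 mm) begins 54 mm behind the grasp point. The pads swing forward as they close: fully open they stand 13 mm farther back than shut.
Start: joints at [-1.174, 0.628, 0.038, 1.517, -0.027, 0.996, -0.02], TCP at [290.176, 581.649, 256.313] pointing down, gripper open.
Joint ranges: [-3.06, 3.06], [-0.37, 2.12], [-1.25, 1.32], [0.18, 2.47], [-1.1, 4.24], [0.23, 1.98], [-2.94, 2.94]. Speed limits (rad/s): [2.57, 2.57, 3.14, 3.14, 3.14, 3.14, 3.14].

## Interface

Orientations are given as [roll, pitch, yaw] about the fixed x, y, z axes, in that order (R = Rz(yaw) Ry(pitch) Rx(roll)).
In Python, from cell import ctrl gives the robot as it stands. The module is installed in compiled form; this text tells all that it offers.
- The arm moves only by the tool play_rows, never from a script. Its argument "targets" is a list of rows, each a list of 5 numbers: the closure, from 0 (fully open) to 1 (shut), then the shift along the tool's x, y, z in cm, then the turn about the tool's z in degrees. In form: [[gripper, dx, dy, dz, spin], ...]. A call has 1 to 10 rows; each row is the pose to reach, as a shift and turn from the pose commanded when the call began, along the tool's axes at that moment; what a row does not reach only later rows make up. A row lasts 1/10 s, in which the tool goes at most 50 mm and 8.59 degrees, less where a joint would pass 70% of its speed; a pose out of reach is approached as far as the arm can. A call with a gripper value outside its range is refused whole. The fingers move at their own pace and stop on an object; the grip force is fixed at half the most. Time passes only in rows, so rows that repeat a pose let the fingers close. It gives the time, the measured TCP pose, the force, the opening and the grip force at its end, in the units of the state.
- ctrl.read_state(): the state, without advancing time (a new reading comes with each control period).
- ctrl.get_image(name): name is "side" or "top"; returns (picture, depth): 420x560x3 uint8, red, green, blue; 420x560 float32, mm along the optical axis (not along the pixel's ray), 0 where there is no reading.
- ctrl.calibration(name): a dict with "vfov" (degrees; the focal length in pixels is half the picture's height over the tangent of half this angle, whatever the lens; pixels are square), "cx", "cy" (the principal point, pixels), "extrinsics" (4x4, takes a point from camera to world coordinates). Camera axes: x right, y down, z forward; pixel columns grow to the right and rows downward; lengths in mm; the calibration is good to about 2 mm. A picture is of the moment at which its call begins. calibration takes no time and is no camera call.
- ctrl.finish_job(): hands the job in; it is judged then, once.
Trained networks look in the newest picture that a camera, given by its name, has taken for a name from the list of things; names that differ only in an ending like _2 or _b are one class to them, and where a whole thing is asked for, a point or a joint stands for the part that bears it (a point fixed in the world has none). Each returns a list of dicts, best first, with "confidence" (0 to 1); they miss things now and then, are a little off and sometimes report something else, mostly with a low value. They report only what shows in the picture. A call takes as long as a camera call. They do not tell look-alikes from the thing itself.
- ctrl.search_frame(camera, name): "bbox" ([left, top, right, bottom] in pixels, round what is visible of it).
- ctrl.trace(camera, name): "pixels" (420x560 bool, what is visible of it) and "bbox" ([left, top, right, bottom] in pixels, round what is visible of it).
The state is a dict: "clock": time; "qpos": joint angles; "qd": joint speeds; "tau": joint torques, N m; "eef_pos": TCP position; "tool_rot": TCP orientation; "force": force on the tool from outside, world axes, zero at the start; "torque": the same for the moment, N m; "width": finger opening in mm; "gripper_force": force on a finger pad.
Only numpy, scipy, OpenCV 4.12 (cv2) and the standard library are available. Lean on these libraries where they do the work, as an engineer would, in place of code of your own. Each camera call takes 0.05 s, during which the arm holds its last target. There are 200 camera calls.

## Working session

There is one attempt and no reset: what is moved stays moved. The work goes in short steps, Python scripts to look and compute and a tool call to move; the robot and the scene stay as the last step left them, time stands still between calls to the robot, and variables do not carry over. Pictures are saved under pics/ and viewed, at most 10 in all, crops included, and the job is handed in when it is done.

Besides the shell and the picture viewer there is one more tool, called after ">>>" in YAML: its name, and indented under it one key for each argument. play_rows: Moves the arm, as the interface text tells. Its arguments: {"type":"object","properties":{"targets":{"type":"array"}},"required":["targets"]}

```bash
mkdir -p pics; cat > h.py <<'E'
import numpy as np, cv2
from cell import ctrl
def K(n):
    c=ctrl.calibration(n); f=210/np.tan(np.radians(c['vfov'])/2); return f,c['cx'],c['cy'],np.array(c['extrinsics'])
def cloud(n,d):
    f,cx,cy,E=K(n); v,u=np.mgrid[0:420,0:560]
    P=np.stack([(u-cx)/f*d,(v-cy)/f*d,d],-1); return P@E[:3,:3].T+E[:3,3]
def ray(n,u,v,z):
    f,cx,cy,E=K(n); r=E[:3,:3]@np.array([(u-cx)/f,(v-cy)/f,1]); o=E[:3,3]; return o+r*(z-o[2])/r[2]
def proj(n,p):
    f,cx,cy,E=K(n); q=E[:3,:3].T@(np.array(p)-E[:3,3]); return q[0]/q[2]*f+cx,q[1]/q[2]*f+cy
def save(n,im): cv2.imwrite('pics/'+n,im[:,:,::-1])
E
python3 - <<'E'
from h import *
s=ctrl.read_state(); print(s['eef_pos'],s['tool_rot'],s['clock'])
out=[]
for n in('side','top'):
    im,d=ctrl.get_image(n); out.append(im); np.savez('/tmp/'+n,im=im,d=d)
    print(n,K(n)[3].round(2).tolist(),K(n)[:3])
    for k in('driver_grip','release_hole','driver_socket','tray'):
        print(k,[(np.round(r['bbox']),round(r['confidence'],2)) for r in ctrl.search_frame(n,k)])
    save(n+'0.png',im)
E
```

```text
[289.90265484 581.12122003 255.39639525] [-3.13967783e+00 -1.15847806e-05  2.67876533e+00] 0.0
side [[-1.0, -0.03, 0.0, 535.57], [-0.02, 0.67, -0.74, 593.43], [0.02, -0.74, -0.67, 663.73], [0.0, 0.0, 0.0, 1.0]] (np.float64(423.5412287261993), 281.64186139642857, 208.64290767749378)
driver_grip [(array([336., 267., 352., 316.]), 0.88), (array([272., 243., 283., 292.]), 0.71), (array([319., 240., 332., 303.]), 0.55), (array([245., 245., 298., 326.]), 0.46)]
release_hole [(array([258., 151., 330., 206.]), 0.64)]
driver_socket [(array([243., 243., 295., 327.]), 0.71)]
tray [(array([324., 172., 327., 175.]), 0.53)]
top [[0.02, -0.99, 0.1, 440.64], [-1.0, -0.02, 0.0, -21.63], [0.0, -0.1, -0.99, 1055.25], [0.0, 0.0, 0.0, 1.0]] (np.float64(497.2782302359662), 275.9556369556972, 206.17676454063218)
driver_grip [(array([181., 195., 197., 206.]), 0.69), (array([195., 242., 205., 253.]), 0.58)]
release_hole [(array([340., 185., 409., 267.]), 0.75)]
driver_socket [(array([187., 176., 252., 227.]), 0.83)]
tray [(array([351., 254., 398., 265.]), 0.65)]
```

View pics/side0.png

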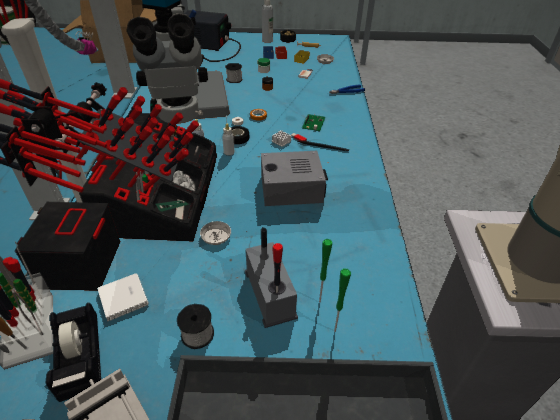

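View pics/top0.png

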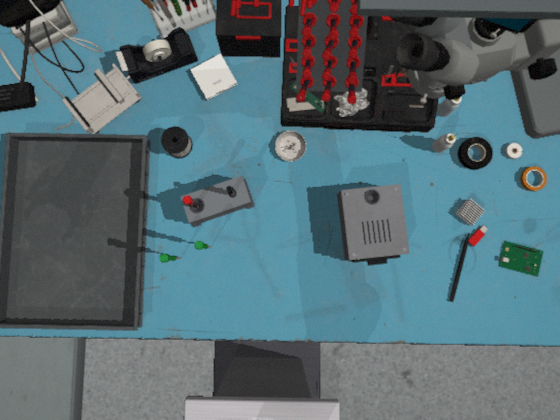

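The side view shows the red and black driver standing in the grey block at (277,265), with the black marker beside it at (264,240). Two green look-alikes stand at (326,260) and (343,290), and the module is at (293,177). From the top, the red driver is at (188,201), the marker at (231,190), the greens at (166,258) and (200,245), and the module hole at about (372,197). Only the red one in the grey block's funnel fits the description.

```bash
python3 - <<'E'
from h import *
t=np.load('/tmp/top.npz');s=np.load('/tmp/side.npz')
P=cloud('top',t['d'])
for nm,(l,tp,r,b) in dict(block=(175,165,262,235),module=(325,175,420,275)).items():
    m=np.zeros((420,560),bool);m[tp:b,l:r]=1
    m&=(abs(P[...,2]-70)<8)&(t['d']>0)
    q=P[m]; rc=cv2.minAreaRect(q[:,:2].astype(np.float32)); print(nm,m.sum(),rc,np.median(q[:,2]))
    for c in cv2.boxPoints(rc): print('  ',c.round(1))
# dark hole in module top
g=t['im'].mean(2)
print(g[188:208,360:386].astype(int))
for n,D in(('top',t),('side',s)):
    im=D['im'].astype(int); Q=cloud(n,D['d']); red=(im[...,0]>100)&(im[...,1]<60)&(im[...,2]<60)
    m=np.zeros((420,560),bool)
    if n=='top': m[190:215,175:210]=1
    else: m[235:300,265:290]=1
    m&=red; print(n,m.sum(),np.argwhere(m).min(0),np.argwhere(m).max(0)); q=Q[m&(D['d']>0)]
    o=np.argsort(q[:,2]);q=q[o]
    print(q[::max(1,len(q)//14)].round(1).tolist())
a=cv2.resize(t['im'][165:275,160:270],(400,400),interpolation=2);b=cv2.resize(s['im'][225:335,240:350],(400,400),interpolation=2)
save('crop1.png',np.hstack([a,b]))
E
```

```text
block 1634 ((554.715087890625, 101.15815734863281), (56.8990364074707, 130.0557861328125), 20.021181106567383) 69.36179959539413
   [505.7 152.5]
   [550.2  30.3]
   [603.7  49.8]
   [559.2 172. ]
module 4194 ((515.27587890625, -217.22802734375), (140.26007080078125, 121.24324035644531), 7.142690181732178) 69.38880599538271
   [ 438.2 -165.8]
   [ 453.2 -286.1]
   [ 592.4 -268.7]
   [ 577.3 -148.4]
[[105 112 111 117 118 123 121 123 119 120 118 118 113 116 119 120 122 122
  123 125 126 124 121 122 121 124]
 [121 121 122 120 122 122 119 120 118 104 101 102  94  98 103 110 118 123
  123 124 124 125 123 124 123 123]
 [120 122 120 119 120 121 114 106  93  71  65  73  70  69  67  86 106 118
  125 122 120 122 125 123 125 123]
 [120 120 120 122 112 107  92  68  74  65  58  58  55  48  53  61  78 103
  119 120 121 122 120 123 123 125]
 [120 119 122 123  95  68  72  70  70  63  65  56  53  48  41  44  59  76
  101 119 121 122 125 124 122 124]
 [119 122 121 122  90  69  75  71  64  66  61  53  53  48  44  38  32  52
   80 109 121 123 123 124 123 122]
 [120 120 120 113  87  65  72  72  68  62  6
[... 1620 characters left out ...]
.1], [547.4, 138.1, 171.8], [545.5, 138.0, 172.2], [536.5, 135.8, 172.5], [540.0, 139.5, 172.7], [538.2, 139.4, 172.9], [541.8, 134.1, 173.2], [543.6, 137.7, 173.4], [547.1, 135.9, 173.9], [539.9, 135.6, 174.1], [541.5, 142.8, 174.6], [539.8, 137.3, 175.0], [538.0, 133.5, 175.7]]
side 52 [244 273] [250 282]
[[540.1, 144.0, 172.0], [542.0, 132.0, 172.9], [548.1, 139.1, 173.3], [541.9, 134.8, 173.5], [538.7, 139.0, 173.6], [543.5, 135.1, 173.9], [537.1, 137.1, 173.9], [543.6, 133.1, 174.0], [543.4, 137.6, 174.2], [545.1, 135.7, 174.4], [541.7, 144.2, 174.6], [538.8, 135.7, 174.7], [541.8, 140.2, 174.8], [548.1, 138.7, 175.2], [540.1, 144.8, 175.2], [545.0, 138.9, 175.6], [538.6, 143.5, 176.1]]
```

View pics/crop1.png

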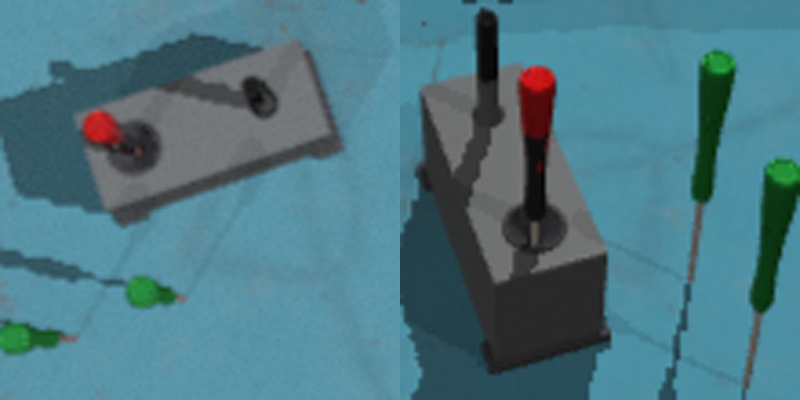

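The crop confirms it: the red and black driver stands in the funnel of the grey block with the marker at the block's other end, and the green pair is free-standing. Next I'll work out the moves.

```bash
cat >> h.py <<'E'
def to(x,y,z,yaw):
    from scipy.spatial.transform import Rotation as R
    s=ctrl.read_state(); r=R.from_euler('xyz',s['tool_rot']); d=r.inv().apply(np.array([x,y,z])-s['eef_pos'])/10
    sp=-((yaw-np.degrees(s['tool_rot'][2])+180)%360-180)
    print('clock',s['clock'],'at',s['eef_pos'].round(1),np.degrees(s['tool_rot']).round(2),'F',np.round(s['force'],1),'w',s['width'],'-> dxyz cm',d.round(2),'spin',round(sp,1))
E
python3 - <<'E'
from h import *
print('hole',ray('top',371.3,197,70)); print('hole side', proj('side',(565,-211,70)),'socket',proj('side',(541,138.7,70)))
t=np.load('/tmp/top.npz');P=cloud('top',t['d'])
print('greens',P[245,200],P[258,165]); print('q7',ctrl.read_state()['qpos'][6])
to(541.5,138.2,235,110)
E
```

```text
hole [ 564.11867011 -211.30757937   70.        ]
hole side (np.float64(271.4936087951238), np.float64(167.17097487417547)) socket (np.float64(277.81070468457057), np.float64(287.5694965292789))
greens [460.55934279 113.34243062 162.61473119] [436.33795832 175.03824849 162.53088876]
q7 -0.020003979539215462
clock 0.5 at [290.2 581.7 256.3] [180.    -0.   153.48] F [ 0.1  0.4 -0.3] w 85.3927463826223 -> dxyz cm [-42.29 -28.46   2.13] spin 43.5
```

>>> play_rows:
  targets:
    - [0.4,-4.3,-2.9,0.2,4.4]
    - [0.4,-8.5,-5.7,0.4,8.7]
    - [0.4,-12.7,-8.6,0.6,13]
    - [0.4,-16.9,-11.4,0.8,17.4]
    - [0.4,-21.2,-14.3,1,21.8]
    - [0.4,-25.4,-17.1,1.2,26.1]
    - [0.4,-29.6,-20,1.4,30.5]
    - [0.4,-33.9,-22.8,1.6,34.8]
    - [0.4,-38.1,-25.6,1.8,39.1]
    - [0.4,-42.3,-28.5,2,43.5]

```text
clock: 1.5
eef_pos: [537.3, 145.3, 237.0]
tool_rot: [3.141, -0.0, 1.917]
force: [-0.1, 0.4, -0.4]
width: 51.6
gripper_force: 0.0
```

>>> play_rows:
  targets:
    - [0.4,0,0,0,0]
    - [0.4,0,0,0,0]
    - [0.4,0,0,0,0]

```text
clock: 1.8
eef_pos: [535.8, 148.3, 236.7]
tool_rot: [-3.141, -0.001, 1.922]
force: [-0.0, 0.6, -0.5]
width: 51.4
gripper_force: 0.0
```

```bash
python3 - <<'E'
from h import *
to(541.5,138.2,133,110)
for n in('side','top'):
    im,d=ctrl.get_image(n); save(n+'1.png',im[150:400,150:450] if n=='side' else im)
to(541.5,138.2,133,110)
E
```

```text
clock 1.8 at [535.8 148.3 236.7] [-1.7999e+02 -7.0000e-02  1.1010e+02] F [-0.   0.6 -0.5] w 51.35620059978346 -> dxyz cm [-1.16  0.19 10.37] spin 0.1
clock 1.9 at [535.7 148.8 236.7] [-1.7999e+02 -6.0000e-02  1.1016e+02] F [-0.7 -0.3  0.1] w 51.354616222208314 -> dxyz cm [-1.2   0.18 10.37] spin 0.2
```

View pics/side1.png

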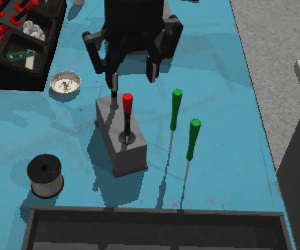

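The gripper is above and behind the red driver, with the open fingers straddling the driver's line and the greens clear. I'll shift by the remaining offset and then go down.

>>> play_rows:
  targets:
    - [0.4,-0.6,0.1,0,0]
    - [0.4,-1.2,0.2,0,-0.2]
    - [0.4,-1.2,0.2,0,-0.2]
    - [0.4,-1.2,0.2,2,-0.2]
    - [0.4,-1.2,0.2,2,-0.2]

```text
clock: 2.4
eef_pos: [540.9, 136.0, 215.0]
tool_rot: [-3.137, -0.001, 1.923]
force: [0.0, -0.2, -0.5]
width: 50.9
gripper_force: 0.0
```

```bash
python3 - <<'E'
from h import *
to(541.5,138.2,133,110)
s=ctrl.read_state()['eef_pos']; print(proj('side',s+[0,0,-25]))
E
```

```text
clock 2.4 at [540.9 136.  215. ] [-1.7976e+02 -3.0000e-02  1.1018e+02] F [ 0.  -0.2 -0.5] w 50.917786443636025 -> dxyz cm [0.18 0.17 8.2 ] spin 0.2
(np.float64(278.7855914501102), np.float64(238.33490338536294))
```

>>> play_rows:
  targets:
    - [0.4,0.1,0.1,2,0]
    - [0.4,0.1,0.1,4,0]
    - [0.4,0.1,0.1,6,0]
    - [0.4,0.1,0.1,7.5,0]
    - [0.4,0.1,0.1,8.2,0]
    - [0.4,0.1,0.1,8.2,0]
    - [0.4,0.1,0.1,8.2,0]
    - [0.4,0.1,0.1,8.2,0]

```text
clock: 3.2
eef_pos: [543.6, 137.8, 135.7]
tool_rot: [3.14, 0.0, 1.923]
force: [0.3, 0.4, 0.2]
width: 51.0
gripper_force: 0.0
```

```bash
python3 - <<'E'
from h import *
to(541.5,138.2,133,110)
t,_=ctrl.get_image('top'); s,_=ctrl.get_image('side')
a=cv2.resize(t[150:260,140:280],None,fx=3.5,fy=3.5,interpolation=2);b=cv2.resize(s[215:325,230:310],None,fx=3.5,fy=3.5,interpolation=2)
save('c2.png',np.hstack([a,b]))
E
```

```text
clock 3.2 at [543.6 137.8 135.7] [1.7990e+02 1.0000e-02 1.1018e+02] F [0.3 0.4 0.2] w 50.98874118712334 -> dxyz cm [ 0.11 -0.18  0.27] spin 0.2
```

View pics/c2.png

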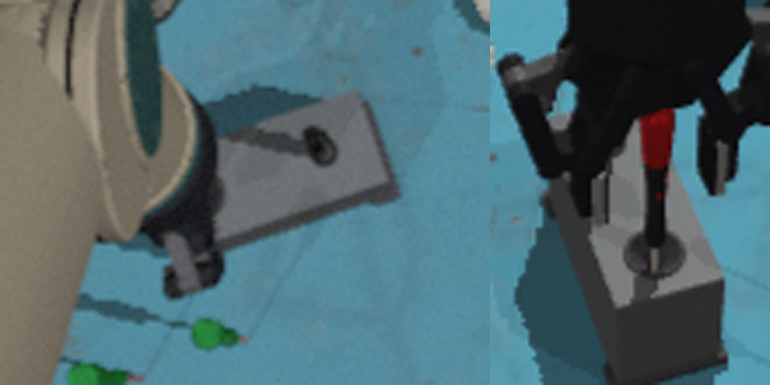

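Side view: the fingers straddle the red and black handle, one on each side of it and about centred. I'll trim the position and close.

>>> play_rows:
  targets:
    - [0.4,0.1,-0.2,0.2,0]
    - [0.6,0.1,-0.2,0.2,0]
    - [0.8,0.1,-0.2,0.2,0]
    - [1,0.1,-0.2,0.2,0]
    - [1,0.1,-0.2,0.2,0]
    - [1,0.1,-0.2,0.2,0]
    - [1,0.1,-0.2,0.2,0]
    - [1,0.1,-0.2,0.2,0]

```text
clock: 4.1
eef_pos: [541.0, 137.8, 132.8]
tool_rot: [3.141, 0.0, 1.923]
force: [0.7, -0.1, 1.2]
width: 8.9
gripper_force: 58.4
```

>>> play_rows:
  targets:
    - [1,0,0,0,0]
    - [1,0,0,0,0]

```text
clock: 4.3
eef_pos: [541.0, 137.8, 132.8]
tool_rot: [3.141, 0.0, 1.923]
force: [0.7, -0.5, 0.5]
width: 8.9
gripper_force: 58.5
```

Gripped. The pose (541, 137.8, 132.8) is my reference for putting it back. Lifting.

>>> play_rows:
  targets:
    - [1,0,0,-1,0]
    - [1,0,0,-2.5,0]
    - [1,0,0,-4,0]
    - [1,0,0,-6,0]
    - [1,0,0,-8,0]
    - [1,0,0,-10.5,0]
    - [1,0,0,-13,0]
    - [1,0,0,-15.5,0]
    - [1,0,0,-16.5,0]
    - [1,0,0,-16.5,0]

```text
clock: 5.3
eef_pos: [541.0, 138.0, 299.1]
tool_rot: [3.139, -0.0, 1.923]
force: [0.1, 0.2, 0.2]
width: 9.3
gripper_force: 58.8
```

```bash
python3 - <<'E'
from h import *
to(564.5,-211.2,298,110)
s=ctrl.read_state()['eef_pos']
t,_=ctrl.get_image('top'); im,_=ctrl.get_image('side')
print('expected tip px',proj('side',s+[0,0,-123]))
save('c3.png',cv2.resize(im[160:310,210:350],None,fx=4,fy=4,interpolation=2))
E
```

```text
clock 5.3 at [541.  138.  299.1] [ 1.7987e+02 -1.0000e-02  1.1019e+02] F [0.1 0.2 0.2] w 9.26560427926351 -> dxyz cm [-33.59  -9.85   0.08] spin 0.2
expected tip px (np.float64(278.54331209967177), np.float64(245.41988777718404))
```

View pics/c3.png

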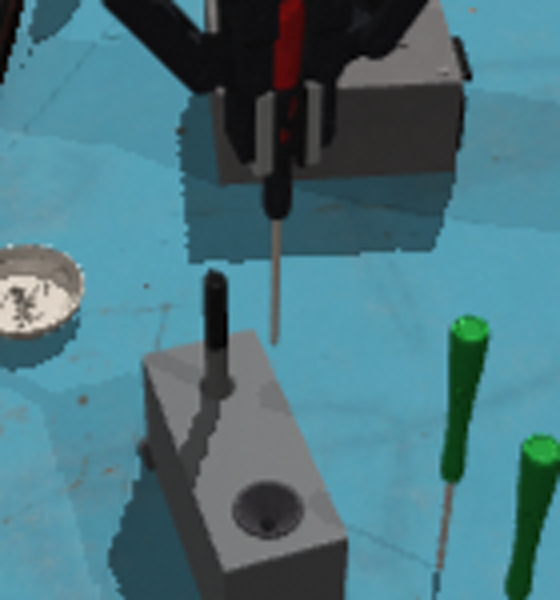

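The driver hangs vertical. Its tip shows at (278.8,246) and I predicted (278.5,245.4). The tip clears the marker, so I'll carry it to the module.

>>> play_rows:
  targets:
    - [1,-2,-0.6,0,0]
    - [1,-5,-1.5,0,0]
    - [1,-9,-2.6,0,0]
    - [1,-13,-3.8,0,0]
    - [1,-17,-5,0,0]
    - [1,-21,-6.2,0,0]
    - [1,-25,-7.3,0,0]
    - [1,-29,-8.5,0,0]
    - [1,-32,-9.4,0,0]
    - [1,-33.6,-9.8,0,0]

```text
clock: 6.4
eef_pos: [563.1, -214.8, 296.0]
tool_rot: [-3.138, -0.0, 1.919]
force: [-0.5, 0.0, -0.8]
width: 8.6
gripper_force: 58.8
```

>>> play_rows:
  targets:
    - [1,0,0,0,0]
    - [1,0,0,0,0]
    - [1,0,0,0,0]
    - [1,0,0,0,0]

```text
clock: 6.8
eef_pos: [565.0, -209.1, 297.6]
tool_rot: [3.141, -0.001, 1.926]
force: [0.4, -0.3, -1.3]
width: 9.0
gripper_force: 58.8
```

```bash
python3 - <<'E'
from h import *
to(564.5,-211.2,210,110)
E
```

```text
clock 6.8 at [ 565.  -209.1  297.6] [ 1.7998e+02 -7.0000e-02  1.1036e+02] F [ 0.4 -0.3 -1.3] w 8.996193289083594 -> dxyz cm [-0.19 -0.13  8.76] spin 0.4
```

>>> play_rows:
  targets:
    - [1,-0.1,0,2,0]
    - [1,-0.1,0,4,0]
    - [1,-0.1,0,6,0]
    - [1,-0.1,0,8,0]
    - [1,-0.1,0,8.8,0]
    - [1,-0.1,0,8.8,0]
    - [1,-0.1,0,8.8,0]
    - [1,-0.1,0,8.8,0]

```text
clock: 7.6
eef_pos: [565.8, -212.4, 210.9]
tool_rot: [3.14, 0.001, 1.923]
force: [1.2, -0.4, -0.2]
width: 8.6
gripper_force: 58.8
```

```bash
python3 - <<'E'
from h import *
to(564.5,-211.2,152,110)
s=ctrl.read_state()['eef_pos']
im,_=ctrl.get_image('side'); print('tip px',proj('side',s+[0,0,-123]),'hole px',proj('side',(564.5,-211.2,70)))
save('c4.png',cv2.resize(im[110:220,225:345],None,fx=5,fy=5,interpolation=2))
E
```

```text
clock 7.6 at [ 565.8 -212.4  210.9] [1.799e+02 8.000e-02 1.102e+02] F [ 1.2 -0.4 -0.2] w 8.638011063405921 -> dxyz cm [ 0.16 -0.09  5.89] spin 0.2
tip px (np.float64(271.19912068916227), np.float64(160.5665033811763)) hole px (np.float64(271.70945191649463), np.float64(167.12564138498))
```

View pics/c4.png

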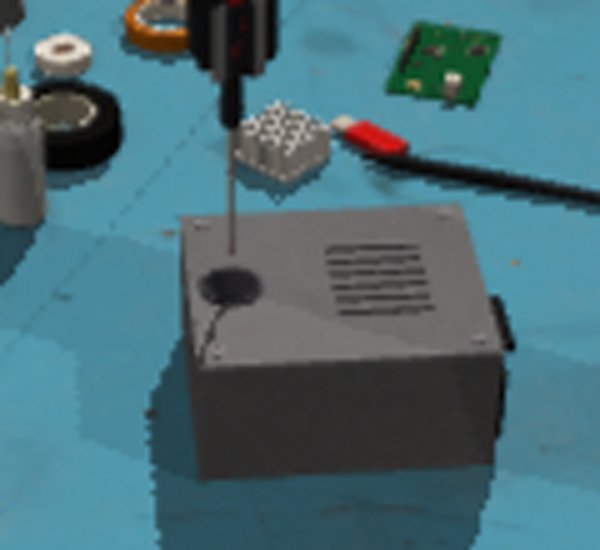

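The tip is at (271.4,160.8), directly above the hole mouth at (271.2,167.2), as predicted. I'll push down gently.

>>> play_rows:
  targets:
    - [1,0.1,-0.1,1,0]
    - [1,0.1,-0.1,2,0]
    - [1,0.1,-0.1,3,0]
    - [1,0.1,-0.1,4,0]
    - [1,0.1,-0.1,4.5,0]
    - [1,0.1,-0.1,4.5,0]
    - [1,0.1,-0.1,4.5,0]

```text
clock: 8.35
eef_pos: [563.8, -211.8, 164.6]
tool_rot: [-3.141, 0.0, 1.923]
force: [-0.2, -0.0, 0.6]
width: 9.1
gripper_force: 58.9
```

>>> play_rows:
  targets:
    - [1,0,0,0.3,0]
    - [1,0,0,0.6,0]
    - [1,0,0,0.9,0]
    - [1,0,0,1.2,0]
    - [1,0,0,1.4,0]
    - [1,0,0,1.4,0]
    - [1,0,0,1.4,0]
    - [1,0,0,1.4,0]
    - [1,0,0,1.4,0]

```text
clock: 9.25
eef_pos: [564.3, -211.9, 151.1]
tool_rot: [3.141, 0.001, 1.923]
force: [-0.0, -0.1, 4.7]
width: 8.7
gripper_force: 59.5
```

```bash
python3 - <<'E'
from h import *
to(564.5,-211.2,152,110)
im,_=ctrl.get_image('side'); 
save('c5.png',cv2.resize(im[110:220,225:345],None,fx=5,fy=5,interpolation=2))
E
```

```text
clock 9.25 at [ 564.3 -211.9  151.1] [1.7994e+02 5.0000e-02 1.1018e+02] F [-0.  -0.1  4.7] w 8.690680630534038 -> dxyz cm [ 0.06  0.05 -0.09] spin 0.2
```

View pics/c5.png

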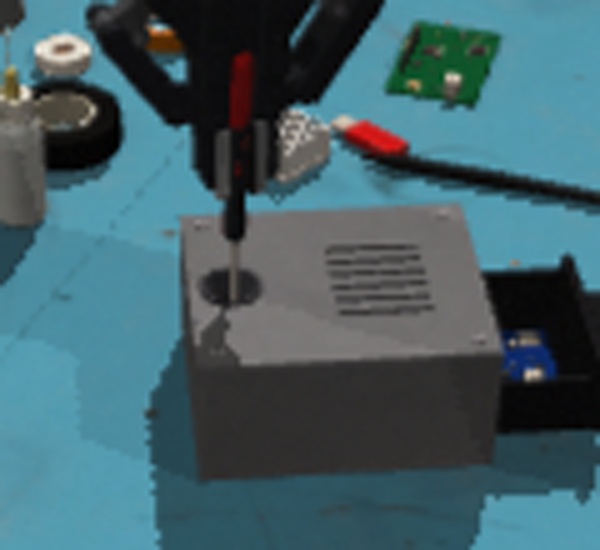

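The tray has sprung out on the right of the module, at crop (545,350). I'll withdraw straight up.

>>> play_rows:
  targets:
    - [1,0,0,-1,0]
    - [1,0,0,-2.5,0]
    - [1,0,0,-4,0]
    - [1,0,0,-6,0]
    - [1,0,0,-8,0]
    - [1,0,0,-10,0]
    - [1,0,0,-12.5,0]
    - [1,0,0,-14.5,0]
    - [1,0,0,-14.8,0]
    - [1,0,0,-14.8,0]

```text
clock: 10.3
eef_pos: [563.2, -211.5, 298.6]
tool_rot: [-3.141, -0.001, 1.923]
force: [0.0, -0.5, -0.7]
width: 8.9
gripper_force: 58.8
```

```bash
python3 - <<'E'
from h import *
to(541,138,299,110.18)
E
```

```text
clock 10.3 at [ 563.2 -211.5  298.6] [-1.7997e+02 -3.0000e-02  1.1018e+02] F [ 0.  -0.5 -0.7] w 8.917432266109257 -> dxyz cm [ 3.357e+01  9.970e+00 -3.000e-02] spin 0.0
```

>>> play_rows:
  targets:
    - [1,2,0.6,0,0]
    - [1,5,1.5,0,0]
    - [1,9,2.7,0,0]
    - [1,13,3.9,0,0]
    - [1,17,5,0,0]
    - [1,21,6.2,0,0]
    - [1,25,7.4,0,0]
    - [1,29,8.6,0,0]
    - [1,32,9.5,0,0]
    - [1,33.6,10,0,0]

```text
clock: 11.3
eef_pos: [539.9, 141.7, 296.9]
tool_rot: [-3.138, -0.002, 1.928]
force: [0.2, -0.0, -0.4]
width: 9.1
gripper_force: 58.9
```

>>> play_rows:
  targets:
    - [1,0,0,0,0]
    - [1,0,0,0,0]
    - [1,0,0,0,0]
    - [1,0,0,0,0]
    - [1,0,0,0,0]
    - [1,0,0,0,0]

```text
clock: 11.9
eef_pos: [541.8, 137.4, 298.8]
tool_rot: [3.141, 0.0, 1.922]
force: [-0.5, 0.2, -0.1]
width: 9.0
gripper_force: 58.8
```

```bash
python3 - <<'E'
from h import *
to(541,138,210,110.18)
E
```

```text
clock 11.9 at [541.8 137.4 298.8] [179.99   0.   110.11] F [-0.5  0.2 -0.1] w 8.990261814745422 -> dxyz cm [ 0.08 -0.06  8.88] spin -0.1
```

>>> play_rows:
  targets:
    - [1,0,0,2,0]
    - [1,0,0,4,0]
    - [1,0,0,6,0]
    - [1,0,0,8,0]
    - [1,0,0,9,0]
    - [1,0,0,9,0]
    - [1,0,0,9,0]
    - [1,0,0,9,0]
    - [1,0,0,9,0]
    - [1,0,0,9,0]

```text
clock: 12.9
eef_pos: [542.0, 138.3, 209.4]
tool_rot: [3.14, -0.0, 1.923]
force: [0.8, 0.4, -0.6]
width: 8.7
gripper_force: 58.8
```

```bash
python3 - <<'E'
from h import *
to(541,137.9,132.8,110.18)
s=ctrl.read_state()['eef_pos']
im,_=ctrl.get_image('side'); print('tip px',proj('side',s+[0,0,-123]),'sock',proj('side',(541,137.9,70)))
save('c6.png',cv2.resize(im[220:330,230:340],None,fx=5,fy=5,interpolation=2))
E
```

```text
clock 12.9 at [542.  138.3 209.4] [179.93  -0.   110.18] F [ 0.8  0.4 -0.6] w 8.666892494543598 -> dxyz cm [-0.01 -0.11  7.66] spin 0.0
tip px (np.float64(277.36219877847634), np.float64(281.4541376270776)) sock (np.float64(277.8227511375696), np.float64(287.19778395847936))
```

View pics/c6.png

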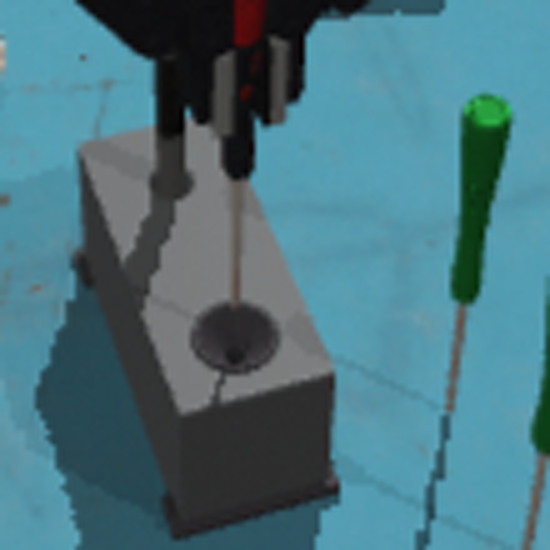

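The tip at (277.2,281.4) is centred above the socket mouth at (277.2,287.4). I'll lower it, watching the force.

>>> play_rows:
  targets:
    - [1,0,0,1,0]
    - [1,0,-0.05,2,0]
    - [1,0,-0.05,2.7,0]
    - [1,0,-0.05,3.4,0]
    - [1,0,-0.05,3.4,0]
    - [1,0,-0.05,3.4,0]

```text
clock: 13.55
eef_pos: [541.1, 137.9, 174.4]
tool_rot: [-3.141, -0.0, 1.923]
force: [0.3, -0.1, -1.0]
width: 9.0
gripper_force: 58.8
```

>>> play_rows:
  targets:
    - [1,0,0,1,0]
    - [1,0,0,2,0]
    - [1,0,0,3,0]
    - [1,0,0,3.6,0]
    - [1,0,0,3.9,0]
    - [1,0,0,4,0]
    - [1,0,0,4,0]
    - [1,0,0,4,0]

```text
clock: 14.35
eef_pos: [541.1, 138.0, 134.9]
tool_rot: [-3.142, -0.0, 1.923]
force: [0.1, -0.8, -0.4]
width: 8.5
gripper_force: 58.8
```

>>> play_rows:
  targets:
    - [1,0,0,0.1,0]
    - [1,0,0,0.2,0]
    - [1,0,0,0.2,0]
    - [1,0,0,0.2,0]

```text
clock: 14.75
eef_pos: [541.2, 138.1, 132.8]
tool_rot: [3.141, -0.0, 1.923]
force: [0.2, 0.1, 0.4]
width: 8.8
gripper_force: 59.1
```

>>> play_rows:
  targets:
    - [0.85,0,0,0,0]
    - [0.7,0,0,0,0]
    - [0.5,0,0,0,0]
    - [0.4,0,0,0,0]
    - [0.4,0,0,0,0]
    - [0.4,0,0,0,0]
    - [0.4,0,0,0,0]

```text
clock: 15.45
eef_pos: [541.2, 138.0, 132.7]
tool_rot: [-3.142, -0.0, 1.923]
force: [-0.3, 0.8, -0.2]
width: 51.2
gripper_force: 0.0
```

>>> play_rows:
  targets:
    - [0.4,0,0,-1,0]
    - [0.4,0,0,-3,0]
    - [0.4,0,0,-5,0]
    - [0.4,0,0,-8,0]
    - [0.4,0,0,-11,0]
    - [0.4,0,0,-14,0]
    - [0.4,0,0,-15,0]
    - [0.4,0,0,-15,0]

```text
clock: 16.25
eef_pos: [542.0, 138.2, 284.5]
tool_rot: [3.138, -0.0, 1.923]
force: [0.7, -0.2, -0.4]
width: 51.3
gripper_force: 0.0
```

>>> play_rows:
  targets:
    - [0.4,3,0,0,0]
    - [0.4,6,0,0,0]
    - [0.4,10,0,0,0]
    - [0.4,14,0,0,0]
    - [0.4,18,0,0,0]
    - [0.4,20,0,0,0]
    - [0.4,20,0,0,0]
    - [0.4,20,0,0,0]

```text
clock: 17.05
eef_pos: [471.7, 324.9, 281.3]
tool_rot: [-3.139, 0.002, 1.924]
force: [0.9, -0.3, 0.2]
width: 51.5
gripper_force: 0.0
```

```bash
python3 - <<'E'
from h import *
to(541,138,300,110)
im,d=ctrl.get_image('side'); Q=cloud('side',d); i=im.astype(int)
m=np.zeros((420,560),bool);m[225:330,240:310]=1
m&=(i[...,0]>100)&(i[...,1]<60)&(i[...,2]<60); print(m.sum(),np.percentile(Q[m],[50,95],axis=0))
save('c7.png',cv2.resize(im[120:350,200:400],None,fx=2.6,fy=2.6,interpolation=2))
E
```

```text
clock 17.05 at [471.7 324.9 281.3] [-1.7986e+02  9.0000e-02  1.1021e+02] F [ 0.9 -0.3  0.2] w 51.455272844764885 -> dxyz cm [-19.94   0.04  -1.83] spin 0.2
128 [[546.34750324 140.64850351 169.43600259]
 [552.33506775 143.27458515 174.94158075]]
```

View pics/c7.png

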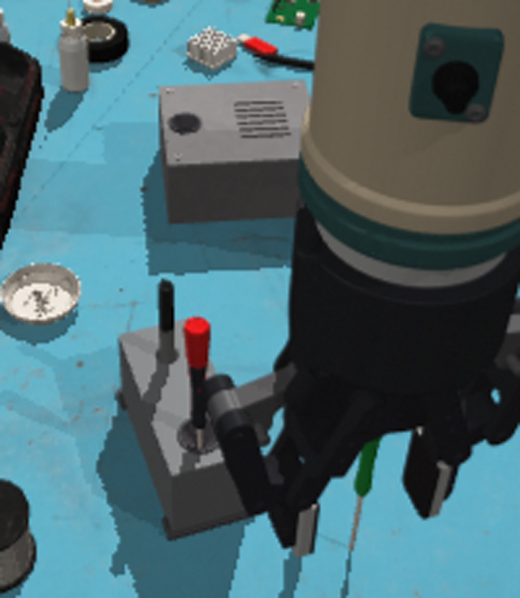

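The driver stands upright at crop (198,385) with its top at 175 mm, so it is fully down, and the gripper is clear. I'll let it settle, check the tray from the top and hand in.

>>> play_rows:
  targets:
    - [0.4,0,0,0,0]
    - [0.4,0,0,0,0]
    - [0.4,0,0,0,0]
    - [0.4,0,0,0,0]
    - [0.4,0,0,0,0]

```text
clock: 17.6
eef_pos: [472.3, 325.6, 282.8]
tool_rot: [3.141, -0.0, 1.923]
force: [0.2, -0.3, 0.4]
width: 51.3
gripper_force: 0.0
```

```bash
python3 - <<'E'
from h import *
ctrl.get_image('top')
r=[(np.round(r['bbox']),round(r['confidence'],2)) for r in ctrl.search_frame('top','tray')]; print(r)
if r and r[0][0][3]>278: print(ctrl.finish_job())
E
```

```text
[(array([351., 254., 402., 291.]), 0.59)]
the job is handed in; nothing more can be done
None
```

The job is handed in at about 17.7 s of the 61 s allowed: the tray sprang out and stayed out, the red and black driver is back upright and fully down in its socket, and the arm is clear of everything.

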